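Close the tea-bag box and tuck its flap

ROBOT

A 6-joint arm with a two-finger parallel gripper is mounted at the origin on the work surface. World frame = base frame: x ahead of the robot, y to its left, z up, the work surface at z = 0. Lengths are in mm, angles in degrees, forces in N, time in s.
With the tool pointing down it reaches from about 375 to 825 mm from the base axis. Payload 5.5 kg.
Tool frame: the origin (TCP) lies midway between the tips of the shut fingers; the grasp point (between the pads) lies behind it (grip_point_offset is the z of the grasp point in the tool frame, in mm); z points along the fingers, y is the line along which they close (so a half turn about z gives the same grasp; the last joint's range is limited). The gripper opens to 85 mm and grips with 20 to 120 N. Pads are 22 mm wide; open, the fingers measure 114 mm over their backs; the gripper's body (76 mm by 85 mm) begins 54 mm behind the grasp point. The pads swing forward as they close: fully open they stand 13 mm farther back than shut.
Start: joints at [-65.203, 17.962, -2.699, 69.339, 0, 90], TCP at [251.645, -544.674, 231.299] pointing down, gripper open.
Joint ranges: [-152.73, 152.73], [-39.44, 99.34], [-58.76, 71.6], [-118.89, 123.64], [-81.53, 83.1], [-180, 180]. Speed limits (degrees/s): [136.94, 136.94, 172.46, 180, 180, 180].

INTERFACE

Orientations are given as [roll, pitch, yaw] about the fixed x, y, z axes, in that order (R = Rz(yaw) Ry(pitch) Rx(roll)).
In Python, from workcell import * gives the robot as it stands.
- The arm moves only by the tool jog_arm, never from a script. Its argument "rows" is one flat list of numbers, 5 for each row, row after row: the opening, from 0 (shut) to 1 (fully open), then the shift along the world's x, y, z in units of 1 m (1.0 is 1 m), then the turn about the world's z in units of 360 degrees (1.0 is 360 degrees). In form: [fingers, tx, ty, tz, spin, fingers, tx, ty, tz, spin, ...]. A call has 1 to 8 rows; each row is the pose to reach, as a shift and turn from the pose commanded when the call began, turning the shorter way round; what a row does not reach only later rows make up. A row lasts 1/8 s, in which the tool goes at most 62.5 mm and 10.7 degrees, less where a joint would pass 70% of its speed; a pose out of reach is approached as far as the arm can. A call with a number of a shift or a turn outside -1 to 1 is refused whole. A call with a gripper value outside its range is refused whole. The fingers move at their own pace and stop on an object; the grip force is fixed at half the most. Time passes only in rows, so rows that repeat a pose let the fingers close. It gives the time, the measured TCP pose, the force, the opening and the grip force at its end, in the units of the state.
- observe(): the state, without advancing time (a new reading comes with each control period).
- grab_frame(name): name is "scene" or "top" or "wrist"; returns the picture (400x640x3 uint8, red, green, blue); there is no depth.
- get_calibration(name): a dict with "fx", "fy", "cx", "cy" (pixels), "k1" (the pictures are not rectified: a ray, as slopes to the right and down, at radius r is drawn at 1 + k1 r^2 times it, then the intrinsics apply), "xyz" and "attitude" of the camera in the world. Camera axes: x right, y up, looking along -z (the intrinsics and any distortion apply to the point x, -y, -z); pixel columns grow to the right and rows downward; lengths in mm; the calibration is good to about 2 mm. A picture is of the moment at which its call begins: read the wrist's pose just before it. get_calibration takes no time and is no camera call; for the wrist camera it gives the pose at the moment of the call.
- sign_off(): hands the job in; it is judged then, once.
The state is a dict: "time_s": time; "q": joint angles; "dq": joint speeds; "tau": joint torques, N m; "ee_pos": TCP position; "ee_rot": TCP orientation; "force": force on the tool from outside, world axes, zero at the start; "wrist_torque": the same for the moment, N m; "grip_width": opening from 0.0 (shut) to 1.0 (fully open); "grip_force": force on a finger pad.
Only numpy, scipy, OpenCV 4.12 (cv2) and the standard library are available. Lean on these libraries where they do the work, as an engineer would, in place of code of your own. Each camera call takes 0.05 s, during which the arm holds its last target. There are 200 camera calls.

TASK

Close the tea-bag box with a fingertip: fold its hinged wooden flap over onto the box, press it down flat and push it along as far as it will slide, so that its free edge is tucked well beneath the steel lip and it stays shut when you let go. Only press and push - do not pinch or pick up anything - and leave the box standing where it is and the other things undisturbed.

Things in the scene. Friction and masses are not known exactly. Their poses are not given: they have to be found in the camera images.
- tea_box: white plastic box of tea bags, 150 (its x) x 110 (its y) mm, side walls 70 mm high, loose on the table, about 1.1 kg. Origin: centre of its underside; z up. A wooden flap is hinged near its -x end and folds over towards +x, where a steel retaining lip stands along the other end
- flap_hinge (a point): middle of the flap's hinge axis, which runs along the box's y, 74 mm above the table; at box x = -55 mm when flap_slide is 0, and moves with flap_slide. The pin runs in two slotted steel rails at the sides: box x = -70 to -20 mm, |y| = 50 to 55 mm, top 83 mm above the table
- flap (a joint): angle of the wooden flap (rad): 0 = lying flat over the opening, pointing to the box's +x; 1.57 = upright; stop at 2.1; starts near upright. The hinge is weakly sprung open (under 0.06 N m to turn it): it stays where it starts, but a flap pressed flat and let go rises again to about 0.5 rad unless its edge is beneath the lip
- flap_slide (a joint): how far the hinge pin, and so the whole flap, has been pushed along the rails towards the lip, to the box's +x (m): 0 = back, 0.026 = fully forward; friction about 2.5 N, stays where it is left. At 0 the flat flap's edge is 10 mm short of the lip; it is tucked well from about 0.017. If already forward when the flap comes down, the flap lands on top of the lip
- flap_edge (a point): middle of the flap's free edge, at mid-thickness. The flap is a panel 96 mm wide, 95 mm from hinge axis to free edge, 4 mm thick (hinge axis at mid-thickness), 35 g
- flap_rib (a point): middle of the foot of the flap's thumb rib, on the outer face (the upper one when flat), 65 mm from the hinge axis. The rib runs across the flap, parallel to the hinge: 6 mm thick, 8 mm high, 70 mm long; a fingertip on the flap behind it can push it along
- lip_edge (a point): middle of the lip's inner lower edge, fixed on the box at x = +50 mm, 84 mm above the table. The lip is a level steel plate 110 mm wide (y) and 4 mm thick that overhangs the opening from here to the end wall (inner face x = +71 mm), open towards -x; its underside is 8 mm above the top of the flat flap
- mug: white enamel mug, 80 mm tall, 80 mm across, standing near one long side of the tea box; origin: centre of its underside. Leave it alone
- sugar_jar: glass jar with steel cap, 85 mm tall, 60 mm across, near the other long side of the tea box; origin: centre of its underside. Leave it alone
- spoon: wooden spoon 210 mm long lying on the table; origin under its middle. Leave it alone
- cup: ceramic cup 70 mm tall, 76 mm across, on the table; origin: centre of its underside. Leave it alone
- tea_tin: plain steel tin 110 mm tall, 72 mm across, on the table; origin: centre of its underside. Leave it alone
- flask: steel flask with black screw-top lid, 233 mm tall, 72 mm across, in the upper basket (floor 116 mm above the table); origin: centre of its underside. Leave it alone
- glass_bowl: small glass bowl turned upside down, 50 mm tall, 110 mm across, in the upper basket; origin: centre of its underside. Leave it alone

How it is judged (in metres and radians):
At the end, for the whole second after the job is handed in: The flap lies shut (under 0.14 rad) with its free edge at least 6 mm beneath the lip and staying there by itself; the tea box stands on the table within 25 mm of where it was, and the other things within 30 mm of where they were (x of flap_edge in the frame of tea_box above 0.056 m and z of flap_edge in the frame of tea_box below 0.087 m and value of joint flap below 0.14 rad and velocity of joint flap below 0.05 rad/s and linear speed of tea_box below 0.02 m/s and angle between tea_box's own z axis and vertical below 0.05 rad and height (world z) of tea_box below 0.005 m and distance of tea_box from where it was at the start of the episode below 0.025 m and distance of each of mug, sugar_jar, spoon, cup, tea_tin, flask, glass_bowl from where it was at the start of the episode below 0.03 m); the robot touches nothing.
It fails at once if the tea box is lifted, tipped or pushed away (over 25 mm) (height (world z) of tea_box above 0.015 m or angle between tea_box's own z axis and vertical above 0.15 rad or distance of tea_box from where it was at the start of the episode above 0.025 m).
It fails at once if one of the other things is picked up, knocked over or shifted by more than 30 mm (distance of any of mug, sugar_jar, spoon, cup, tea_tin, flask, glass_bowl from where it was at the start of the episode above 0.03 m or angle between any of mug, sugar_jar, cup, tea_tin, flask, glass_bowl's own z axis and vertical above 0.4 rad).
It also fails if it takes over 40 s, if anything falls off the work surface, if the arm or the gripper's body presses on something with over 40 N, if the wrist force passes 120 N, or if a joint passes its speed limit or range.

## Working session

There is one attempt and no reset: what is moved stays moved. The work goes in short steps, Python scripts to look and compute and a tool call to move; the robot and the scene stay as the last step left them, time stands still between calls to the robot, and variables do not carry over. Pictures are saved under pics/ and viewed, at most 10 in all, crops included, and the job is handed in when it is done.

Besides the shell and the picture viewer there is one more tool, called after "Request:" as a command line: name --argument value ..., lists and objects as JSON in quotes. jog_arm: Moves the arm, as the interface text tells. Shifts and turns lie within -1 to 1; 1 stands for 1 m of shift or 360 degrees of turn. Its arguments: {"type":"object","properties":{"rows":{"type":"array","items":{"type":"number","minimum":-1,"maximum":1}}},"required":["rows"]}

```bash
mkdir -p pics; python3 - <<'E'
from workcell import *
import cv2
for n in("scene","top"):
    cv2.imwrite(f"pics/{n}0.png",grab_frame(n)[:,:,::-1]); print(n,get_calibration(n))
s=observe();print(s["time_s"],s["ee_pos"],s["ee_rot"],s["grip_width"])
E
```

```text
scene {'fx': 455.1446285327446, 'fy': 455.1446285327446, 'cx': 314.41857004615576, 'cy': 194.36570113421013, 'k1': -0.03995011729329257, 'xyz': array([1159.77711635,  372.31296557, 1163.29157171]), 'attitude': array([ 34.17391823,   0.78816701, 122.19471592])}
top {'fx': 449.8389327888124, 'fy': 449.8389327888124, 'cx': 319.05090398238247, 'cy': 193.49797919144586, 'k1': -0.025065529859951818, 'xyz': array([ 357.11048383,  -20.38505921, 1696.6961084 ]), 'attitude': array([ 6.98943654e+00,  1.87876130e-02, -8.96251278e+01])}
0.1 [ 251.41395311 -544.21100052  230.50289206] [-1.79909636e+02  4.91958774e-05  2.47940285e+01] 1.0042602566256942
```

View pics/scene0.png

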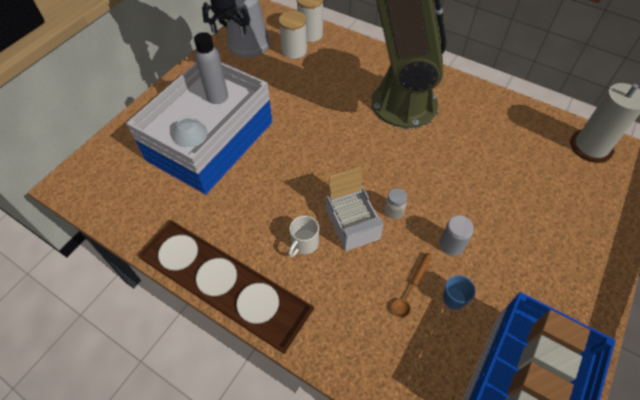

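View pics/top0.png

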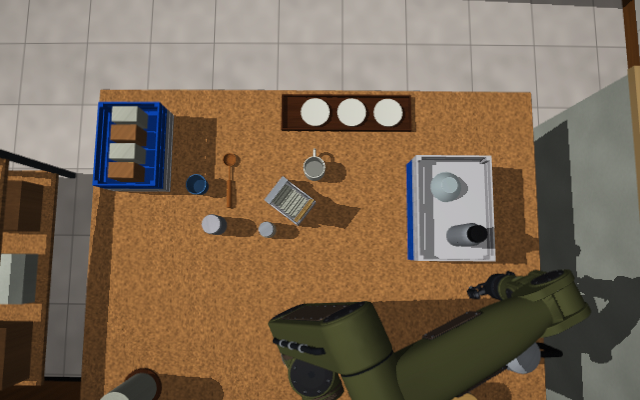

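The scene view shows the box at about (353,215) with its upright flap at (347,182), the mug at (304,235) and the jar at (397,203). In the top view the box is at (290,200), the mug at (314,167) and the jar at (266,229). Next I'll enlarge the box in both views.

```bash
cat > h.py <<'E'
import numpy as np,cv2
from scipy.spatial.transform import Rotation as R
def ray(c,uv):
    K=np.array([[c["fx"],0,c["cx"]],[0,c["fy"],c["cy"]],[0,0,1]])
    p=cv2.undistortPoints(np.array([[uv]],float),K,np.array([c["k1"],0,0,0,0.]))[0,0]
    return np.array(c["xyz"]),R.from_euler("xyz",c["attitude"],degrees=True).apply([p[0],-p[1],-1])
def plane(c,uv,z):
    o,d=ray(c,uv); return o+d*(z-o[2])/d[2]
def proj(c,P):
    q=R.from_euler("xyz",c["attitude"],degrees=True).inv().apply(np.array(P)-c["xyz"])
    x,y=q[0]/-q[2],-q[1]/-q[2]; s=1+c["k1"]*(x*x+y*y)
    return np.array([c["fx"]*x*s+c["cx"],c["fy"]*y*s+c["cy"]])
E
python3 - <<'E'
import cv2,numpy as np
a=cv2.imread("pics/scene0.png")[160:260,285:418]; b=cv2.imread("pics/top0.png")[150:250,240:373]
f=lambda i:cv2.resize(i,(399*2,600),interpolation=cv2.INTER_CUBIC)
cv2.imwrite("pics/a.png",f(a));cv2.imwrite("pics/b.png",f(b))
E
```

```text
(no output)
```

View pics/a.png

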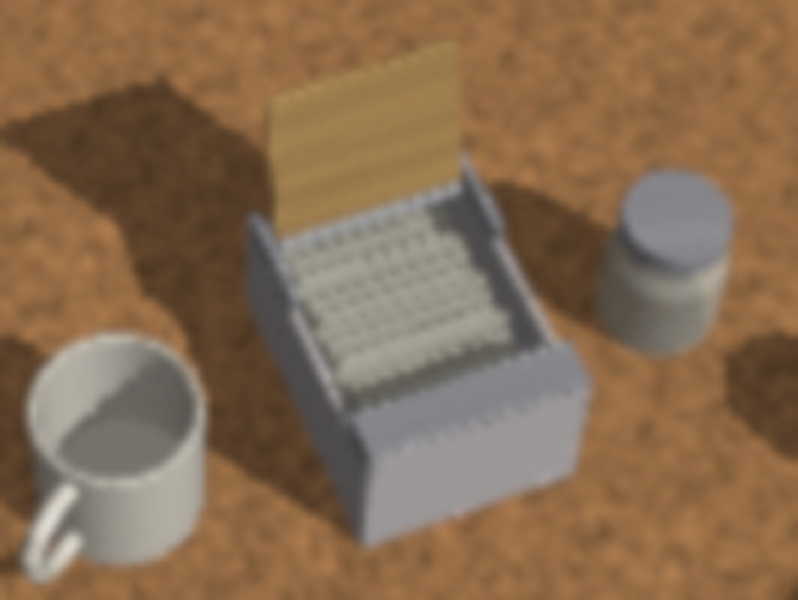

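View pics/b.png

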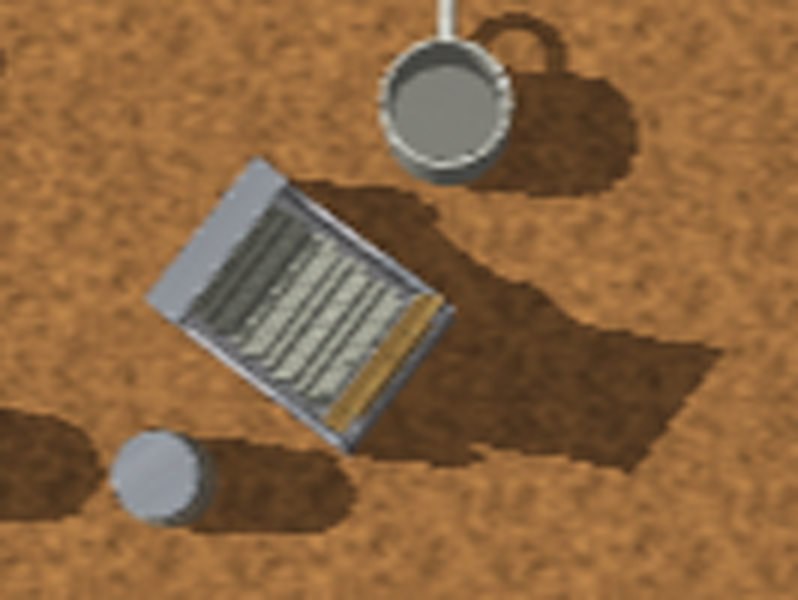

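```bash
python3 - <<'E'
from workcell import *
from h import *
t=get_calibration("top");s=get_calibration("scene")
T=lambda x,y:(240+x/6-.4,150+y/6-.4); S=lambda x,y:(285+x/6-.4,160+y/6-.4)
L=[("outL",T(255,157),88,75,55),("outR",T(148,298),88,75,-55),("inL",T(290,183),88,50,55),("inR",T(180,322),88,50,-55),("backL",T(455,310),83,-72,55),("backR",T(348,450),83,-72,-55)]
A=[];B=[]
for n,p,z,x,y in L:
    P=plane(t,p,z);print(n,P.round(0));A.append((x,y));B.append(P[:2])
for n,p,z in[("outL",S(365,458),88),("outR",S(590,380),88),("inL",S(350,408),88),("inR",S(570,343),88),("botL",S(367,545),0),("botR",S(572,472),0)]:
    print("sc",n,plane(s,p,z).round(0))
A=np.array(A,float);B=np.array(B)
a=A-A.mean(0);b=B-B.mean(0)
th=np.arctan2((a[:,0]*b[:,1]-a[:,1]*b[:,0]).sum(),(a*b).sum())
Rm=np.array([[np.cos(th),-np.sin(th)],[np.sin(th),np.cos(th)]])
c=B.mean(0)-Rm@A.mean(0);print("box",c,np.degrees(th),"res",(B-(A@Rm.T+c)).round(1).tolist())
# flap top edge from top at z~165
for z in(160,168):
  for p in[(432,292),(330,425),(445,302),(345,432)]:
    P=plane(t,T(*p),z)[:2];print("flap",z,p,(Rm.T@(P-c)).round(0))
for p in[(268,100),(457,40)]: 
    print("sc flap",[(Rm.T@(plane(s,S(*p),z)[:2]-c)).round(0).tolist() for z in(160,165,169)])
for n,p,z in[("mug",T(446,105),80),("jar",T(160,477),85)]:
    P=plane(t,p,z);print(n,P.round(0),(Rm.T@(P[:2]-c)).round(0))
E
```

```text
outL [618. 116.  88.]
outR [532. 178.  88.]
inL [602.  94.  88.]
inR [518. 159.  88.]
backL [527.  -6.  83.]
backR [442.  58.  83.]
sc outL [620. 114.  88.]
sc outR [531. 181.  88.]
sc inL [602.  95.  88.]
sc inR [519. 164.  88.]
sc botL [616. 117.   0.]
sc botR [530. 181.   0.]
box [529.21386891  85.78471083] 52.89987989776892 res [[87.6, -63.1], [-86.2, 66.0], [86.9, -64.5], [-85.4, 66.5], [84.7, -67.2], [-87.5, 62.4]]
flap 160 (432, 292) [-63. -47.]
flap 160 (330, 425) [-64.  48.]
flap 160 (445, 302) [-73. -47.]
flap 160 (345, 432) [-73.  46.]
flap 168 (432, 292) [-64. -47.]
flap 168 (330, 425) [-64.  49.]
flap 168 (445, 302) [-73. -47.]
flap 168 (345, 432) [-73.  47.]
sc flap [[-75.0, -43.0], [-71.0, -45.0], [-68.0, -46.0]]
sc flap [[-75.0, 51.0], [-71.0, 49.0], [-69.0, 48.0]]
mug [652.   1.  80.] [   6. -149.]
jar [425. 169.  85.] [  4. 133.]
```

The box centre comes out at about (529.5, 87) with yaw about 53°, and both views agree. The flap leans slightly back, with its edge near box x = -68 and z = 168. I'll rise clear of the basket, shut the fingers and move behind the flap.

Request:
jog_arm --rows '[0, 0, 0, 0.2, 0, 0, 0, 0, 0.2, 0, 0, 0, 0, 0.2, 0, 0, 0, 0, 0.2, 0, 0, 0.206, 0.536, 0.2, 0.079, 0, 0.206, 0.536, 0.2, 0.079, 0, 0.206, 0.536, 0.2, 0.079, 0, 0.206, 0.536, 0.2, 0.079]'

```text
time_s: 1.1
ee_pos: [341.5, -309.4, 430.9]
ee_rot: [-180.0, -0.0, 53.3]
force: [0.9, 0.1, 0.2]
grip_width: 0.004
grip_force: 0.0
```

```bash
python3 -c "
from workcell import *
s=observe();print(s['time_s'],s['ee_pos'],s['ee_rot'],s['grip_width'],s['q'])"
```

```text
1.1 [ 341.54552036 -309.37892443  430.93005597] [-1.79978189e+02 -1.78146369e-02  5.32569795e+01] 0.0036979092458373337 [-4.21821775e+01  2.53201568e+00  4.40185375e+00  9.18932396e+01
  1.56669757e-02  8.45608363e+01]
```

Request:
jog_arm --rows '[0, 0.116, 0.301, 0, 0, 0, 0.116, 0.301, 0, 0, 0, 0.116, 0.301, 0, 0, 0, 0.116, 0.301, 0, 0, 0, 0.116, 0.301, 0, 0, 0, 0.116, 0.301, 0, 0, 0, 0.116, 0.301, -0.06, 0, 0, 0.116, 0.301, -0.12, 0]'

```text
time_s: 2.1
ee_pos: [457.7, -10.7, 310.1]
ee_rot: [179.9, -0.0, 53.2]
force: [0.1, 0.8, 0.5]
grip_width: 0.003
grip_force: 0.0
```

Request:
jog_arm --rows '[0, 0, 0, -0.05, 0, 0, 0, 0, -0.1, 0, 0, 0, 0, -0.14, 0, 0, 0, 0, -0.16, 0, 0, 0, 0, -0.16, 0]'

```text
time_s: 2.72
ee_pos: [455.5, -11.1, 149.8]
ee_rot: [-179.8, 0.1, 53.2]
force: [0.2, 0.3, 1.0]
grip_width: 0.002
grip_force: 0.0
```

```bash
python3 - <<'E'
from workcell import *
from h import *
a=grab_frame("scene")[130:255,265:431,::-1].copy();w=grab_frame("wrist")[:,:,::-1]
cv2.imwrite("pics/a2.png",np.vstack([cv2.resize(a,(480,360),interpolation=2),cv2.resize(w,(384,240)).copy() if 0 else cv2.copyMakeBorder(cv2.resize(w,(384,240)),0,0,0,96,0)]))
E
```

```text
(no output)
```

View pics/a2.png

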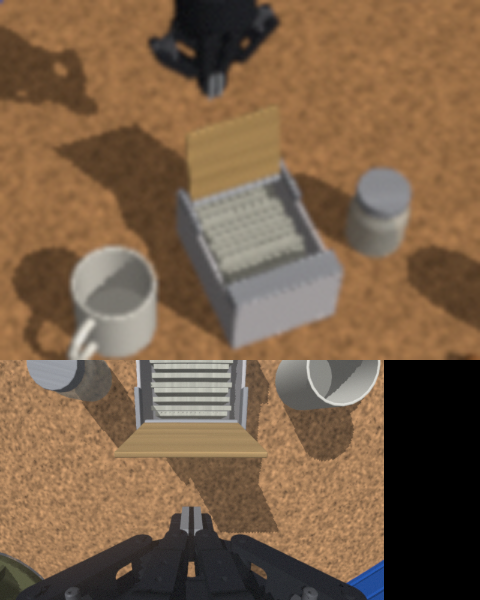

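The fingertip is centred behind the upright flap and square to it: the fingers are at column 192 in the wrist view and the flap's middle is at about 190. Now I'll fold the flap along an arc, with the tip aimed at the strip between hinge and rib.

Request:
jog_arm --rows '[0, 0.0066, 0.0088, -0.015, 0, 0, 0.0066, 0.0088, -0.031, 0, 0, 0.0156, 0.0208, -0.031, 0, 0, 0.0228, 0.0304, -0.031, 0, 0, 0.0276, 0.0368, -0.031, 0, 0, 0.0317, 0.0425, -0.031, 0, 0, 0.0365, 0.0489, -0.032, 0, 0, 0.0413, 0.0553, -0.034, 0]'

```text
time_s: 3.82
ee_pos: [499.0, 45.4, 117.3]
ee_rot: [180.0, -0.0, 53.2]
force: [-0.6, 0.3, 1.0]
grip_width: -0.002
grip_force: 0.2
```

```bash
python3 - <<'E'
from workcell import *
from h import *
a=grab_frame("scene")[130:255,265:431,::-1].copy();w=grab_frame("wrist")[:,:,::-1]
cv2.imwrite("pics/a3.png",np.vstack([cv2.resize(a,(480,360),interpolation=2),cv2.copyMakeBorder(cv2.resize(w,(384,240)),0,0,0,96,0)]))
E
```

```text
(no output)
```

View pics/a3.png

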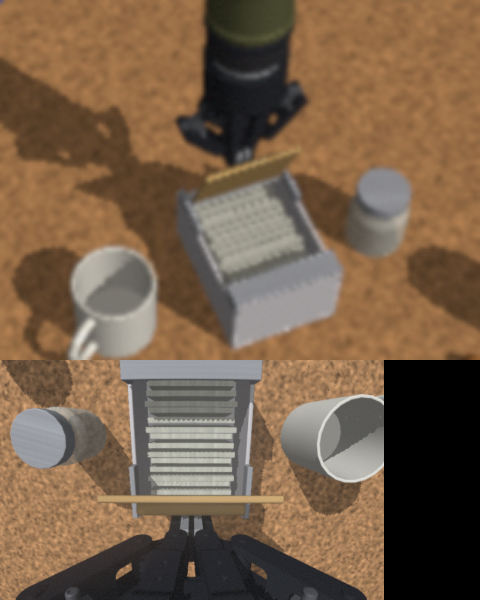

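The flap is now leaning forward over the opening with the tip behind it, and the box, mug and jar haven't moved. I'll continue the arc down.

Request:
jog_arm --rows '[0, 0.0036, 0.0048, -0.003, 0, 0, 0.0072, 0.0096, -0.007, 0, 0, 0.0102, 0.0136, -0.011, 0, 0, 0.0132, 0.0176, -0.016, 0, 0, 0.0153, 0.0204, -0.022, 0, 0, 0.017, 0.0227, -0.028, 0, 0, 0.018, 0.024, -0.034, 0, 0, 0.0186, 0.0248, -0.038, 0]'

```text
time_s: 4.92
ee_pos: [517.2, 69.8, 78.8]
ee_rot: [-180.0, 0.0, 53.2]
force: [-0.4, 0.7, 0.9]
grip_width: 0.0
grip_force: 0.4
```

Request:
jog_arm --rows '[0, 0, 0, -0.001, 0, 0, 0, 0, -0.002, 0, 0, 0, 0, -0.003, 0, 0, 0, 0, -0.003, 0]'

```text
time_s: 5.42
ee_pos: [517.2, 69.7, 76.3]
ee_rot: [180.0, 0.0, 53.2]
force: [-0.4, 0.8, 0.7]
grip_width: -0.002
grip_force: 0.1
```

```bash
python3 - <<'E'
from workcell import *
from h import *
a=grab_frame("scene")[130:255,265:431,::-1].copy();w=grab_frame("wrist")[:,:,::-1]
cv2.imwrite("pics/a4.png",np.vstack([cv2.resize(a,(480,360),interpolation=2),cv2.copyMakeBorder(cv2.resize(w,(384,240)),0,0,0,96,0)]))
E
```

```text
(no output)
```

View pics/a4.png

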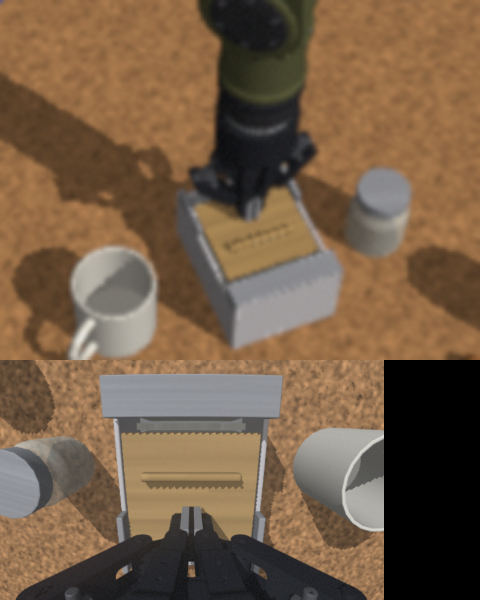

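The flap is down almost flat, short of the lip, with the tip behind the rib (the rib is at row 477 in the combined picture). Now I'll press lightly until I feel contact.

Request:
jog_arm --rows '[0, 0, 0, -0.0005, 0, 0, 0, 0, -0.001, 0, 0, 0, 0, -0.001, 0]'

```text
time_s: 5.9
ee_pos: [517.2, 69.7, 75.8]
ee_rot: [180.0, 0.0, 53.2]
force: [-2.0, -1.2, 6.0]
grip_width: -0.006
grip_force: 2.9
```

Request:
jog_arm --rows '[0, 0, 0, -0.0005, 0, 0, 0, 0, -0.001, 0, 0, 0, 0, -0.001, 0]'

```text
time_s: 6.28
ee_pos: [517.5, 69.8, 75.5]
ee_rot: [180.0, -0.0, 53.2]
force: [-4.3, 0.8, 11.9]
grip_width: 0.001
grip_force: 5.9
```

Contact is at about z = 76, at 6 N/mm. I'll ease to about 6 N and slide towards the lip.

Request:
jog_arm --rows '[0, 0, 0, 0.001, 0, 0, 0.003, 0.004, 0.001, 0, 0, 0.006, 0.008, 0.001, 0, 0, 0.008, 0.0107, 0.001, 0, 0, 0.01, 0.0133, 0.001, 0, 0, 0.012, 0.016, 0.001, 0, 0, 0.012, 0.016, 0.001, 0]'

```text
time_s: 7.15
ee_pos: [529.6, 86.1, 75.8]
ee_rot: [180.0, -0.0, 53.2]
force: [-1.5, -0.2, 7.1]
grip_width: 0.002
grip_force: 3.4
```

Request:
jog_arm --rows '[0, 0.0015, 0.002, 0, 0, 0, 0.003, 0.004, 0, 0, 0, 0.0045, 0.006, 0, 0, 0, 0.006, 0.008, 0, 0, 0, 0.006, 0.008, 0, 0]'

```text
time_s: 7.78
ee_pos: [534.6, 92.5, 75.6]
ee_rot: [179.9, 0.2, 53.2]
force: [-3.4, -4.7, 8.9]
grip_width: -0.002
grip_force: 4.5
```

Request:
jog_arm --rows '[0, 0.0015, 0.002, 0, 0, 0, 0.003, 0.004, 0, 0, 0, 0.0045, 0.006, 0, 0, 0, 0.006, 0.008, 0, 0, 0, 0.006, 0.008, 0, 0]'

```text
time_s: 8.4
ee_pos: [540.9, 100.8, 75.4]
ee_rot: [179.9, 0.1, 53.2]
force: [-2.4, -4.2, 7.3]
grip_width: 0.0
grip_force: 3.5
```

```bash
python3 - <<'E'
from workcell import *
from h import *
a=grab_frame("scene")[130:255,265:431,::-1].copy();w=grab_frame("wrist")[:,:,::-1]
cv2.imwrite("pics/a5.png",np.vstack([cv2.resize(a,(480,360),interpolation=2),cv2.copyMakeBorder(cv2.resize(w,(384,240)),0,0,0,96,0)]))
E
```

```text
(no output)
```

View pics/a5.png

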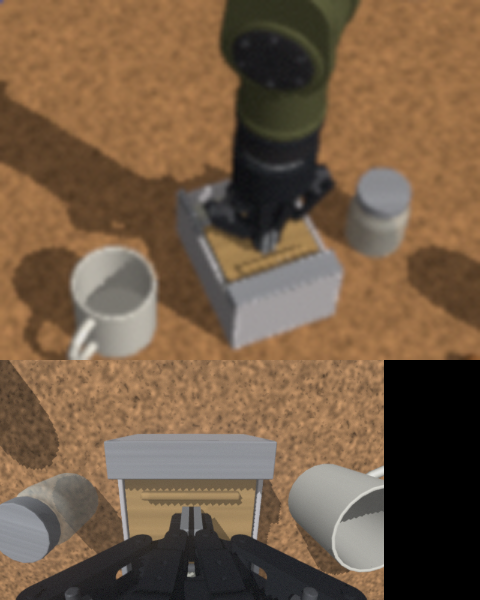

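The flap's edge is now under the lip: the gap between rib and lip has shrunk from 60 to about 19 px, and the box hasn't moved in the scene view. I'll keep pushing to the stop.

Request:
jog_arm --rows '[0, 0.0012, 0.0016, 0, 0, 0, 0.0024, 0.0032, 0, 0, 0, 0.0024, 0.0032, 0, 0]'

```text
time_s: 8.88
ee_pos: [543.3, 104.0, 75.4]
ee_rot: [179.9, 0.1, 53.2]
force: [-3.1, -3.6, 6.4]
grip_width: 0.005
grip_force: 3.3
```

Request:
jog_arm --rows '[0, 0.0012, 0.0016, 0, 0, 0, 0.0024, 0.0032, 0, 0, 0, 0.0024, 0.0032, 0, 0]'

```text
time_s: 9.25
ee_pos: [544.4, 105.5, 75.1]
ee_rot: [179.9, 0.4, 53.2]
force: [-5.7, -9.2, 9.2]
grip_width: -0.002
grip_force: 6.9
```

The force has risen to about 11 N, with the tip at box x ≈ 24 against an expected 22, so the flap is at its forward stop. I'll ease off and lift away.

Request:
jog_arm --rows '[0, -0.001, -0.0015, 0.001, 0, 0, -0.002, -0.0028, 0.003, 0, 0, -0.003, -0.004, 0.01, 0, 0, -0.003, -0.004, 0.05, 0, 0, -0.003, -0.004, 0.11, 0, 0, -0.003, -0.004, 0.17, 0, 0, -0.063, -0.084, 0.2, 0, 0, -0.063, -0.084, 0.2, 0]'

```text
time_s: 10.25
ee_pos: [482.8, 23.6, 277.4]
ee_rot: [179.9, -0.1, 53.3]
force: [0.2, -1.5, 0.1]
grip_width: -0.002
grip_force: 0.0
```

```bash
python3 - <<'E'
from workcell import *
from h import *
a=grab_frame("scene")[130:255,265:431,::-1].copy();w=grab_frame("wrist")[:,:,::-1]
cv2.imwrite("pics/a6.png",np.vstack([cv2.resize(a,(480,360),interpolation=2),cv2.copyMakeBorder(cv2.resize(w,(384,240)),0,0,0,96,0)]))
E
```

```text
(no output)
```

View pics/a6.png

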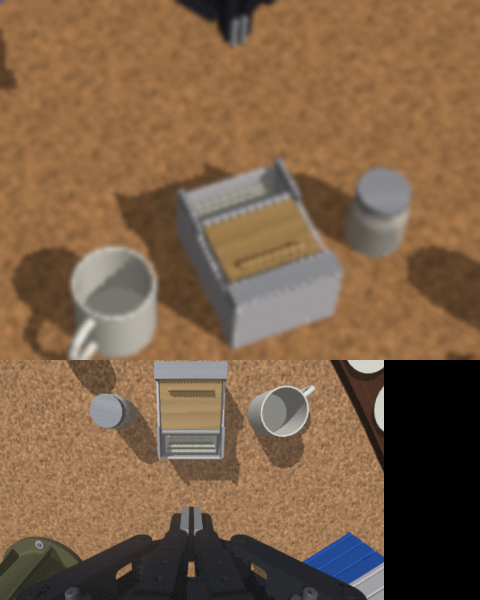

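The flap lies shut under the lip, with its hinge end at row 430, which is box x ≈ -31 or about 25 mm of slide. The box, mug and jar haven't moved and the arm is clear, so I'm handing in.

```bash
python3 -c "
from workcell import *
print(sign_off())"
```

```text
the job is handed in; nothing more can be done
None
```

The tea-bag box is shut: the flap was folded flat and pushed about 25 mm to its stop beneath the lip. It stayed shut when released, the box, mug and jar had not moved in the last pictures, and the job is handed in (no verdict was returned).

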